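Bring the air supply box into service in the right order

TASK

Bring the air driver's supply box into service by pressing its controls in this order: tip the rocker switch fully over by pressing down its raised end, then push the square key fully in, then push the round button in the collar fully in; each stays where it is pushed. Do not press a control before its turn, and never press the mushroom-headed stop button. Nothing needs to be picked up: leave the hex key on the box and everything else where it lies.

Things in the scene. Friction and masses are not known exactly. Their poses are not given: they have to be found in the camera images.
- valve_box: air supply box, grey metal case 125 mm deep (its x) x 252 mm wide (its y) x 40 mm high, bolted down; origin: centre of its underside, x points to its rear, away from the robot, z up. Its four controls stand in a row along y, 22 mm in front of its centre, 60 mm apart (y = -90, -30, 30, 90 mm); which is where varies. Each sits on a black plate 44 mm wide. Two brass ports stick out 16 mm at the rear
- rocker_press (a point): the point to press on the rocker switch: middle of its raised face, 20 mm from the pivot on the robot's side. The rocker is off-white, 56 mm long (along the box's x) x 28 mm wide: two flat faces in a shallow V over a pivot 54 mm above the bench. At the start the near face slopes up towards the robot at 0.4 rad, the rear face is level. Tipped over, the near face is level, 54 mm above the bench
- rocker (a joint): rocker switch, rad: 0 (up to 0.04 at the start) = near face up; grows as the near face is pressed down; 0.4 = fully tipped over, hard stop. Needs about 3 N at the press point and stays where it is left (friction, no spring)
- key_top (a point): centre of the top of the square key, off-white, 30 x 30 mm, top 60 mm above the bench when out, 52 mm when fully in
- key (a joint): travel of the square key, m. It starts out up to 1 mm in, stands up from the box, slides straight down 8 mm to a hard stop, needs about 3 N and stays where it is pushed (friction, no spring). 0.008 = fully in
- round_button_top (a point): centre of the flat top of the round button, off-white, 28 mm across, rising out of a low steel collar (39 mm across, 48 mm above the bench); top 60 mm above the bench when out, 52 mm when fully in
- round_button (a joint): travel of the round button, m. It starts out up to 1 mm in, stands up from the box, slides straight down 8 mm to a hard stop, needs about 3 N and stays where it is pushed (friction, no spring). 0.008 = fully in
- mushroom_top (a point): top centre of the mushroom-headed stop button, off-white domed cap 42 mm across on a thin stem, top 65 mm above the bench when out; to be left alone
- mushroom (a joint): travel of the mushroom button, m: 0 = out, and it must stay out; it too slides down at about 3 N and stays down
- hex_key: loose steel hex key, 33 x 88 x 7 mm, lying on top of the box behind the controls, along the box's y; origin at the centre of its underside
- marker_0: loose felt marker, 128 mm long, 20 mm thick, lying on the bench behind the box, across; origin under its middle
- wheel_0: loose black caster wheel lying flat, 68 mm across, 17 mm high, right of the wooden clamp jig; origin under its centre
- spanner: loose steel open-ended spanner, 193 mm long, 34 mm wide, 6 mm thick, lying across the bench to the left of the wooden clamp jig; origin under its middle

How it is judged:
On the way, in this order (a step that is already met when the one before it is completed fails the run):
1. the rocker is tipped over (0.3 rad or more) (value of joint rocker above 0.3 rad), for 0.2 s.
2. the square key is pushed in (6.5 mm or more) (value of joint key above 0.0065 m), for 0.2 s.
3. the round button is pushed in (6.5 mm or more) (value of joint round_button above 0.0065 m), for 0.2 s.
At the end, for the whole second after the job is handed in: The rocker is tipped over (at least 0.3 of 0.4 rad), the square key and the round button are in (at least 6.5 of 8 mm), the mushroom button is out (pressed less than 3 mm), and every loose thing is within 20 mm of where it lay (value of joint rocker above 0.3 rad and value of joint each of key, round_button above 0.0065 m and value of joint mushroom below 0.003 m and distance of each of hex_key, marker_0, wheel_0, spanner from where it was at the start of the episode below 0.02 m); the robot touches nothing.
It fails at once if the square key is pressed (over 3 mm) before the rocker is tipped over (value of joint key above 0.003 m and value of joint rocker below 0.25 rad).
It fails at once if the round button is pressed (over 3 mm) before the rocker is tipped over (value of joint round_button above 0.003 m and value of joint rocker below 0.25 rad).
It fails at once if the round button is pressed (over 3 mm) before the square key is in (value of joint round_button above 0.003 m and value of joint key below 0.006 m).
It fails at once if the mushroom button is pressed (over 3 mm) (value of joint mushroom above 0.003 m).
It fails at once if a loose thing is pushed, lifted or carried more than 20 mm (distance of any of hex_key, marker_0, wheel_0, spanner from where it was at the start of the episode above 0.02 m).
It also fails if it takes over 42 s, if anything falls off the work surface, if the arm or the gripper's body presses on something with over 40 N, if the wrist force passes 120 N, or if a joint passes its speed limit or range.

ROBOT

A 7-joint arm with a two-finger parallel gripper is mounted at the origin on a cart in front of the work surface, level with it; the furniture and walls round the work are solid. World frame = base frame: x ahead of the robot, y to its left, z up, the work surface at z = 0. Lengths are in m, angles in rad, forces in N, time in s.
With the tool pointing down it reaches from about 0.35 to 0.775 m from the base axis. Payload 3.1 kg.
Tool frame: the origin (TCP) lies where the fingers leave the gripper's body, on its centre line; the fingertips stand 73 mm ahead of it and the grasp point (between the pads) lies 54 mm ahead of it; y points along the fingers, z is the direction in which the jaws open and shut, and the axes are right-handed (so a half turn about y gives the same grasp; the last joint's range is limited). The gripper opens to 85 mm and grips with 20 to 120 N. Pads are 22 mm wide; open, the fingers measure 114 mm over their backs; the gripper's body (76 mm by 85 mm) begins 54 mm behind the grasp point. The pads swing forward as they close: fully open they stand 13 mm farther back than shut.
Start: joints at [-1.202, 0.311, 0.014, 1.512, -0.004, 1.319, -0.027], TCP at [0.22, 0.504, 0.304] pointing down, gripper open.
Joint ranges: [-2.7, 2.7], [-0.3, 1.91], [-1.27, 1.3], [0.12, 2.57], [-1.44, 4.58], [0.2, 2.03], [-3.05, 3.05]. Speed limits (rad/s): [2.79, 2.79, 3.14, 3.14, 3.14, 3.14, 3.14].

INTERFACE

Orientations are given as a unit quaternion [x, y, z, w].
In Python, from workcell import get_state, vision, manip, finder gives the robot as it stands.
- The arm moves only by the shell command python3 -m creep 'ROWS' [FORCE]. ROWS is JSON, a list of rows, each a list of 7 numbers: the shift along the tool's x, y, z in cm, then the turn, a rotation vector about the tool's x, y, z in degrees, then the closure in counts, from 0 (fully open) to 255 (shut). In form: [[dx, dy, dz, ax, ay, az, gripper], ...]. A call has 1 to 5 rows; each row is the pose to reach, as a shift and turn from the pose commanded when the call began, along the tool's axes at that moment; what a row does not reach only later rows make up. A row lasts 1/12 s, in which the tool goes at most 41.7 mm and 7.16 degrees, less where a joint would pass 70% of its speed; a pose out of reach is approached as far as the arm can. A call with a gripper value outside its range is refused whole. The fingers move at their own pace and stop on an object; FORCE is the grip in N (left out, the last holds). Time passes only in rows, so rows that repeat a pose let the fingers close. It gives the time, the measured TCP pose, the force and the opening at its end, in the units of the state.
- get_state(): the state, without advancing time (a new reading comes with each control period).
- vision.snapshot(name): name is "scene" or "top" or "wrist"; returns a dict with "pixels" (480x640x3 uint8, blue, green, red), "vertical_fov" (degrees; the focal length in pixels is half the picture's height over the tangent of half this angle, whatever the lens; pixels are square), "cx", "cy" (the principal point, pixels), "position" and "orientation" of the camera in the world. Camera axes: x right, y down, z forward; pixel columns grow to the right and rows downward; lengths in m; the calibration is good to about 2 mm. A picture is of the moment at which its call begins. There is no depth.
- manip.job_done(): hands the job in, once; it reports no verdict.
Trained networks look in the newest picture that a camera, given by its name, has taken for a name from the list of things; names that differ only in an ending like _2 or _b are one class to them, and where a whole thing is asked for, a point or a joint stands for the part that bears it (a point fixed in the world has none). Each returns a list of dicts, best first, with "p" (0 to 1); they miss things now and then, are a little off and sometimes report something else, mostly with a low value. They report only what shows in the picture. A call takes as long as a camera call.
- finder.boxes_of(camera, label): "bbox" ([left, top, right, bottom] in pixels, round what is visible of it).
The state is a dict: "t": time; "joint_pos": joint angles; "dq": joint speeds; "tau": joint torques, N m; "ee_pos": TCP position; "orientation": TCP orientation; "force": force on the tool from outside, world axes, zero at the start; "moment": the same for the moment, N m; "width": opening from 0.0 (shut) to 1.0 (fully open).
Only numpy, scipy, OpenCV 4.12 (cv2) and the standard library are available. Lean on these libraries where they do the work, as an engineer would, in place of code of your own. Each camera call takes 0.05 s, during which the arm holds its last target.

## Working session

There is one attempt and no reset: what is moved stays moved. The work goes in short steps, Python scripts to look and compute and a shell command to move; the robot and the scene stay as the last step left them, time stands still between calls to the robot, and variables do not carry over. Pictures are saved under pics/ and viewed, and the job is handed in when it is done.

```bash
mkdir -p pics; ls; python3 - <<'E'
from workcell import get_state, vision, finder
import cv2
s=get_state(); print({k:s[k] for k in ('t','ee_pos','orientation','force','width')})
for c in ('scene','top','wrist'):
    d=vision.snapshot(c); cv2.imwrite(f'pics/{c}0.png',d['pixels'])
    print(c,d['vertical_fov'],d['cx'],d['cy'],d['position'],d['orientation'])
    if c!='wrist':
        for l in ('valve_box','rocker_press','key_top','round_button_top','mushroom_top'):
            print(l,[(b['bbox'],round(b['p'],2)) for b in finder.boxes_of(c,l)[:2]])
E
```

```text
pics
{'t': 0.0, 'ee_pos': array([0.21938888, 0.50374314, 0.30281094]), 'orientation': array([ 0.69307523, -0.14431215,  0.14406276, -0.69142364]), 'force': array([-0.19554381, -0.22451482,  0.58183644]), 'width': 1.0010987406949554}
scene 48.812243950467774 325.4882476301169 240.01048784413615 [-0.07460614 -0.29269092  0.7947576 ] [ 0.78274041 -0.47020296  0.20235951 -0.35394527]
valve_box [([304.7, 220.1, 436.6, 296.0], 0.89), ([321.8, 236.0, 335.3, 245.9], 0.6)]
rocker_press [([373.6, 244.0, 391.1, 264.2], 0.81)]
key_top [([342.6, 241.1, 364.5, 254.7], 0.72)]
round_button_top [([323.9, 232.4, 333.4, 247.9], 0.66)]
mushroom_top [([403.1, 254.0, 423.3, 267.0], 0.73), ([303.6, 220.6, 439.6, 296.8], 0.37)]
top 48.18372184735077 325.31433188321904 237.17759052543832 [0.46522991 0.09557721 0.96234101] [ 0.70616735 -0.70192206  0.07251253 -0.05809498]
valve_box [([283.5, 168.7, 435.2, 261.7], 0.89)]
rocker_press [([367.1, 208.4, 387.8, 239.1], 0.79)]
key_top [([400.0, 211.6, 424.0, 233.7], 0.63), ([331.2, 221.9, 352.0, 240.8], 0.61)]
round_button_top [([297.0, 224.2, 317.1, 237.5], 0.69)]
mushroom_top [([399.8, 207.9, 419.2, 230.7], 0.77)]
wrist 63.41397599231444 316.6413066974252 243.16930705183745 [0.14978795 0.53552884 0.37498258] [0.82637553 0.54213327 0.08309471 0.12763335]
```

View pics/top0.png

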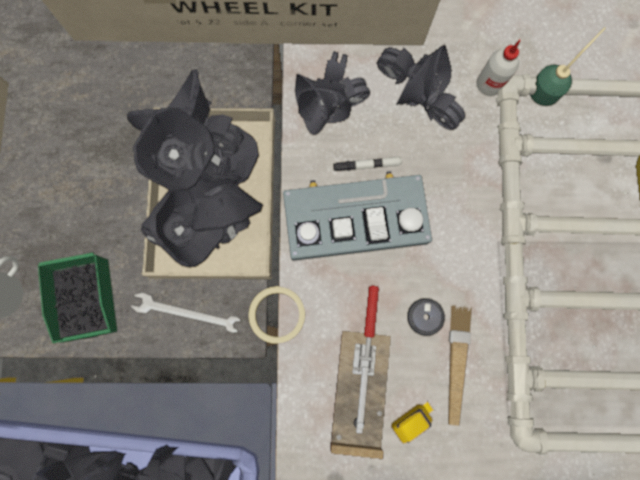

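View pics/scene0.png

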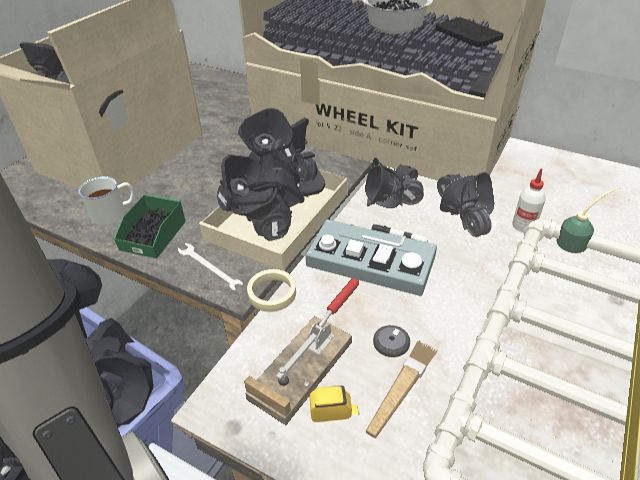

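```bash
python3 - <<'E'
import cv2
a=cv2.imread('pics/top0.png')[160:270,270:450]; cv2.imwrite('pics/top0c.png',cv2.resize(a,None,fx=4.4,fy=4.4,interpolation=cv2.INTER_CUBIC))
a=cv2.imread('pics/scene0.png')[210:305,295:445]; cv2.imwrite('pics/scene0c.png',cv2.resize(a,None,fx=5,fy=5,interpolation=cv2.INTER_CUBIC))
E
```

```text
(no output)
```

View pics/top0c.png

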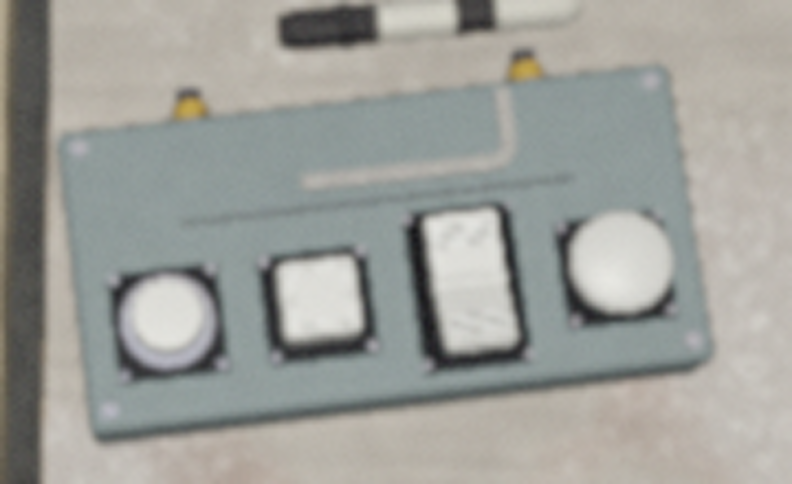

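View pics/scene0c.png

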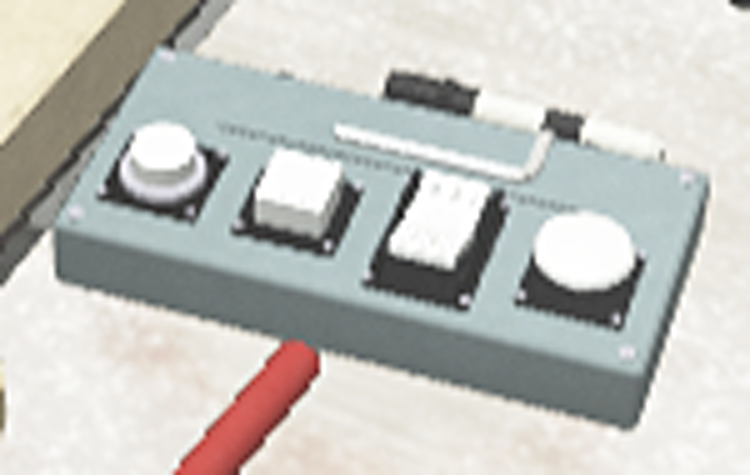

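The top and scene pictures both show the same order, left to right: round button in its collar at about (307,232) in top, square key (343,229), rocker (376,224), mushroom (410,220). The hex key lies behind the controls. I'll fit the box pose from both views.

```bash
cat > h.py <<'E'
import numpy as np
from scipy.spatial.transform import Rotation as R
from scipy.optimize import least_squares
def proj(d,P):
    f=240/np.tan(np.radians(d['vertical_fov'])/2)
    c=R.from_quat(d['orientation']).inv().apply(np.atleast_2d(P)-np.array(d['position']))
    return np.c_[d['cx']+f*c[:,0]/c[:,2], d['cy']+f*c[:,1]/c[:,2]]
def ray(d,uv):
    f=240/np.tan(np.radians(d['vertical_fov'])/2)
    return np.array(d['position']),R.from_quat(d['orientation']).apply([(uv[0]-d['cx'])/f,(uv[1]-d['cy'])/f,1])
def tri(obs):
    A=np.zeros((3,3));b=np.zeros(3)
    for d,uv in obs:
        p,v=ray(d,uv);v=v/np.linalg.norm(v);M=np.eye(3)-np.outer(v,v);A+=M;b+=M@p
    return np.linalg.solve(A,b)
E
python3 - <<'E'
from h import *
from workcell import vision
T=vision.snapshot('top');S=vision.snapshot('scene')
u=lambda p,o,s:(np.array(p)+.5)/s-.5+np.array(o)
L={'rl':(.0625,.126,.04),'rr':(.0625,-.126,.04),'fr':(-.0625,-.126,.04),'fl':(-.0625,.126,.04),'round':(-.022,.09,.06),'key':(-.022,.03,.06),'mush':(-.022,-.09,.06)}
t=dict(rl=(62,135),rr=(663,66),fr=(711,353),fl=(97,430),round=(169,311),key=(320,298),mush=(620,262))
s=dict(rl=(160,50),rr=(710,175),fr=(638,392),fl=(57,228),round=(165,148),key=(301,181),mush=(584,250))
for k in L: print(k,tri([(T,u(t[k],(270,160),4.4)),(S,u(s[k],(295,210),5))]).round(4))
P=np.array(list(L.values()))
O=np.array([[u(t[k],(270,160),4.4) for k in L],[u(s[k],(295,210),5) for k in L]])
def W(q): return R.from_euler('z',q[2]).apply(P)+[q[0],q[1],q[3]]
def res(q,w=(1,1)): return np.concatenate([w[i]*(proj(d,W(q))-O[i]).ravel() for i,d in enumerate((T,S))])
for w in ((1,1),(1,0),(0,1)):
    r=least_squares(res,[.54,.05,0,0],args=(w,),loss='soft_l1');print(w,r.x.round(4),np.abs(r.fun).max())
    q=r.x
    for n,p in dict(rock=(-.042,-.03,.054),key=(-.022,.03,.06),round=(-.022,.09,.06),mush=(-.022,-.09,.065)).items(): print(n,(R.from_euler('z',q[2]).apply(p)+[q[0],q[1],q[3]]).round(4))
E
```

```text
rl [0.723  0.1508 0.0377]
rr [ 0.7548 -0.0946  0.0389]
fr [ 0.6366 -0.111   0.0267]
fl [0.6029 0.1348 0.0361]
round [0.6467 0.1067 0.0576]
key [0.6525 0.0472 0.0591]
mush [ 0.6679 -0.0708  0.059 ]
(1, 1) [ 0.6798  0.0207  0.1255 -0.0048] 1.8526931257131878
rock [ 0.6419 -0.0143  0.0492]
key [0.6542 0.0477 0.0552]
round [0.6467 0.1072 0.0552]
mush [ 0.6692 -0.0714  0.0602]
(1, 0) [ 0.6826  0.0197  0.1285 -0.0213] 0.9535925663499256
rock [ 0.6448 -0.0155  0.0327]
key [0.657  0.0466 0.0387]
round [0.6493 0.1061 0.0387]
mush [ 0.6723 -0.0724  0.0437]
(0, 1) [ 0.6891  0.0238  0.1255 -0.0124] 2.820070056645932
rock [ 0.6512 -0.0112  0.0416]
key [0.6636 0.0509 0.0476]
round [0.656  0.1104 0.0476]
mush [ 0.6786 -0.0682  0.0526]
```

```bash
cat >> h.py <<'E'
YAW=0.1265
def goal(p,flip=0):
    """tool y down, tool z (jaws) along box x"""
    s=get_state(); Rt=R.from_quat(s['orientation'])
    y=np.array([0,0,-1.]); best=None
    for k in range(4):
        a=YAW+k*np.pi/2; z=np.array([np.cos(a),np.sin(a),0]); x=np.cross(y,z)
        Rg=R.from_matrix(np.c_[x,y,z]); rv=(Rt.inv()*Rg).as_rotvec(degrees=True)
        print('turn',k,rv.round(2), end=' ')
    print()
    print('tool x,y,z axes in world', Rt.as_matrix().T.round(3).tolist())
    print('ee',s['ee_pos'].round(4),'shift cm',(Rt.inv().apply(np.array(p)-s['ee_pos'])*100).round(2),'t',s['t'],'F',s['force'].round(1))
from workcell import get_state
E
python3 -c "
from h import *
goal([.60,.03,.25])
print(get_state()['joint_pos'])"
```

```text
turn 0 [-0.   59.22 -0.  ] turn 1 [ -0.   -30.78   0.  ] turn 2 [  -0.   -120.78    0.  ] turn 3 [ -0.   149.22  -0.  ] 
tool x,y,z axes in world [[0.917, -0.399, 0.0], [0.0, 0.0, -1.0], [0.399, 0.917, 0.0]]
ee [0.2196 0.5043 0.3039] shift cm [ 53.81   5.39 -28.3 ] t 0.75 F [-0.6  0.1 -0.4]
[-1.20169822  0.31087726  0.01398381  1.51149785 -0.00439631  1.31919323
 -0.02720236]
```

```bash
python3 -m creep '[[3.5,0,-1.8,0,-6.2,0,255],[7,0,-3.7,0,-12.4,0,255],[10.5,0,-5.5,0,-18.6,0,255],[14,0,-7.4,0,-24.8,0,255],[17.5,0,-9.2,0,-30.8,0,255]]'; python3 -c "
from h import *
goal([.60,.03,.25])"
```

```text
t: 1.17
ee_pos: [0.3434, 0.3494, 0.3041]
orientation: [-0.706, -0.046, 0.045, 0.706]
force: [0.7, -0.1, 0.3]
width: 0.298
turn 0 [-3.000e-02  9.014e+01  1.000e-02] turn 1 [-0.02  0.14  0.03] turn 2 [ 1.000e-02 -8.986e+01  3.000e-02] turn 3 [ 4.0000e-02 -1.7986e+02  3.0000e-02] 
tool x,y,z axes in world [[0.992, 0.129, 0.0], [0.0, 0.0, -1.0], [-0.129, 0.992, 0.0]]
ee [0.3434 0.3494 0.3041] shift cm [ 21.33   5.41 -34.98] t 1.1667 F [ 0.7 -0.1  0.3]
```

```bash
python3 -m creep '[[2,0,-3.4,0,0,0,255],[4,0,-6.8,0,0,0,255],[6,0,-10.2,0,0,0,255],[8,0,-13.6,0,0,0,255],[10,0,-17,0,0,0,255]]'; python3 -m creep '[[2,0.5,-3.4,0,0,0,255],[4,1,-6.8,0,0,0,255],[6,2,-10.2,0,0,0,255],[7.5,3,-13.6,0,0,0,255],[7.5,4,-17,0,0,0,255]]';python3 -m creep '[[0,0,0,0,0,0,255],[0,0,0,0,0,0,255]]'; python3 - <<'E'
from h import *
from workcell import vision
import cv2
goal([.641,-.0143,.18])
for c in ('wrist','top','scene'):
    d=vision.snapshot(c); cv2.imwrite(f'pics/{c}1.png',d['pixels'])
    if c=='wrist':
        print(d['position'],d['orientation'])
        for l,p in dict(rocker_press=(.641,-.0143,.062),key_top=(.654,.0475,.06),round_button_top=(.647,.107,.06),mushroom_top=(.669,-.0714,.065)).items(): print(l,proj(d,p).round(0),[(b['bbox'],b['p']) for b in __import__('workcell').finder.boxes_of('wrist',l)[:1]])
E
```

```text
t: 1.58
ee_pos: [0.4636, 0.193, 0.3042]
orientation: [-0.706, -0.044, 0.043, 0.706]
force: [0.9, 1.3, 0.6]
width: -0.002
t: 2.0
ee_pos: [0.5608, 0.0338, 0.2635]
orientation: [0.706, 0.045, -0.043, -0.706]
force: [1.0, -0.3, -0.8]
width: 0.001
t: 2.17
ee_pos: [0.558, 0.0316, 0.2631]
orientation: [0.706, 0.041, -0.042, -0.705]
force: [-1.3, 0.4, 0.2]
width: -0.002
turn 0 [ 1.500e-01  8.944e+01 -2.000e-02] turn 1 [ 0.08 -0.56 -0.11] turn 2 [-2.000e-02 -9.056e+01 -1.500e-01] turn 3 [1.8000e-01 1.7944e+02 1.3000e-01] 
tool x,y,z axes in world [[0.993, 0.116, -0.002], [-0.002, -0.002, -1.0], [-0.116, 0.993, -0.001]]
ee [0.558  0.0316 0.2631] shift cm [ 7.73  8.3  -5.51] t 2.1667 F [-1.3  0.4  0.2]
[0.48240043 0.02334315 0.33431137] [0.65649861 0.73905936 0.11190932 0.10137627]
rocker_press [[246. 325.]] [([229.1, 316.9, 267.0, 365.8], 0.74)]
key_top [[322. 347.]] []
round_button_top [[397. 347.]] [([379.3, 326.0, 414.2, 358.2], 0.77)]
mushroom_top [[172. 351.]] [([149.9, 322.4, 202.6, 371.7], 0.58)]
```

View pics/wrist1.png

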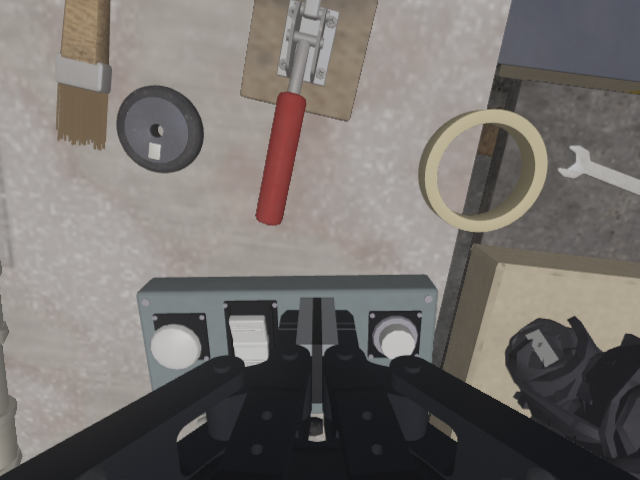

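View pics/scene1.png

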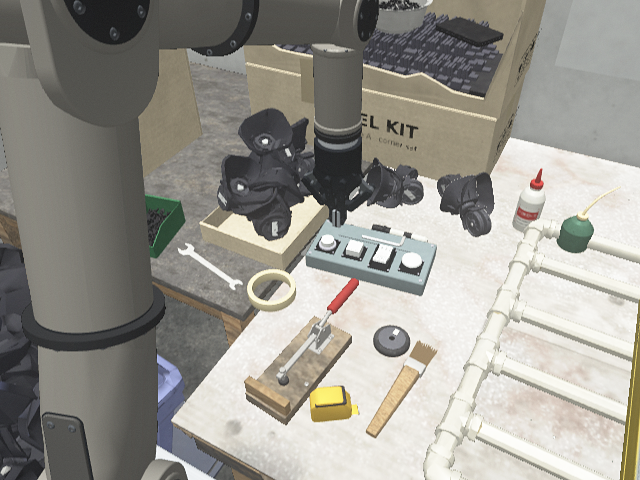

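The wrist view shows the mushroom at (176,346), the round button at (398,344) and the rocker at (248,341). That is within about 3 mm of the fit. In the scene picture the closed gripper is clear above the box. Next I move above the rocker's near face.

```bash
python3 -m creep '[[2.5,0,-1.8,0,0,0,255],[5,2,-3.6,0,0,0,255],[7.5,5,-5.4,0,0,0,255],[7.5,8.5,-5.4,0,0,0,255],[7.5,10,-5.4,0,0,0,255]]';python3 -m creep '[[0,0,0,0,0,0,255],[0,0,0,0,0,0,255],[0,0,0,0,0,0,255]]'; cat > look.py <<'E'
import sys
from h import *
from workcell import vision
import cv2
n=sys.argv[1]
goal([float(v) for v in sys.argv[2:5]])
s=get_state();tip=s['ee_pos']+R.from_quat(s['orientation']).apply([0,.073,0])
print('tip',tip.round(4))
a={}
for c in ('wrist','top','scene'):
    d=vision.snapshot(c); im=d['pixels'].copy()
    u,v=proj(d,tip)[0]; print(c,u.round(1),v.round(1))
    if c=='wrist': x,y,w,h=100,230,400,300; y=min(y,180)
    elif c=='top': x,y,w,h=270,130,200,150
    else: x,y,w,h=270,170,200,150
    k=400/w
    cr=cv2.resize(im[y:y+h,x:x+w],(400,300),interpolation=cv2.INTER_CUBIC)
    cv2.drawMarker(cr,(int((u-x)*k),int((v-y)*k)),(0,0,255),0,8,1) if c!='wrist' else 0
    a[c]=cr
cv2.imwrite(f'pics/{n}.png',np.vstack([np.hstack([a['top'],a['scene']]),np.hstack([a['wrist'],a['wrist']*0])]))
E
python3 look.py a1 .639 -.0135 .127
```

```text
t: 2.93
ee_pos: [0.638, -0.0101, 0.1589]
orientation: [0.706, 0.041, -0.045, -0.705]
force: [-0.6, 0.0, -1.2]
width: 0.001
t: 3.18
ee_pos: [0.6403, -0.0084, 0.1659]
orientation: [-0.706, -0.045, 0.043, 0.706]
force: [0.0, -0.3, 0.8]
width: -0.002
turn 0 [-0.15 89.9   0.17] turn 1 [ 0.01 -0.1   0.2 ] turn 2 [  0.17 -90.1    0.15] turn 3 [-3.200e-01  1.799e+02  2.000e-02] 
tool x,y,z axes in world [[0.992, 0.124, 0.004], [0.004, 0.0, -1.0], [-0.124, 0.992, -0.0]]
ee [ 0.6403 -0.0084  0.1659] shift cm [-0.2   3.89 -0.49] t 3.1833 F [ 0.  -0.3  0.8]
tip [ 0.6405 -0.0084  0.0929]
wrist 315.6 314.3
top 377.6 230.2
scene 377.3 245.7
```

View pics/a1.png

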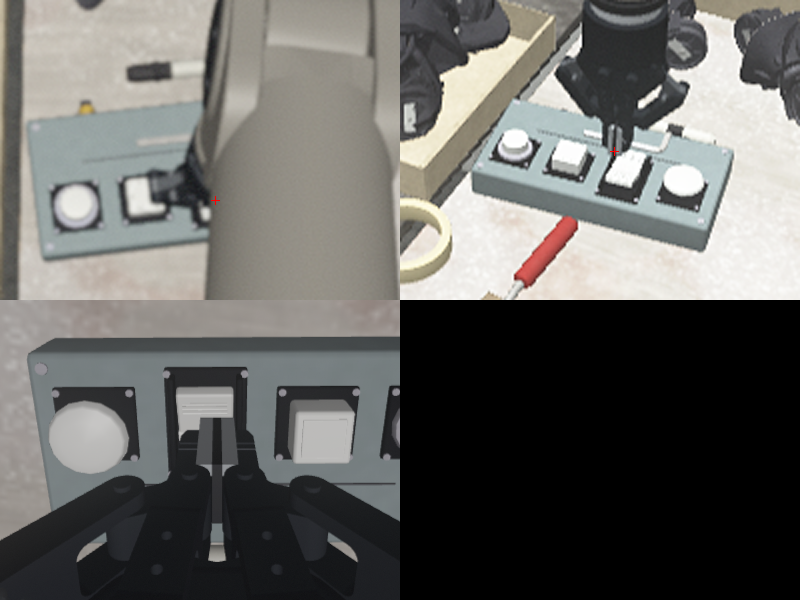

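In the wrist crop the rocker centre line is near u=205 and the fingers are at u=217, so the tip is slightly left of the rocker. I'll refine the pose from this closer view.

```bash
python3 - <<'E'
from h import *
from workcell import vision
import cv2
d=vision.snapshot('wrist'); cv2.imwrite('pics/w2.png',d['pixels'])
cv2.imwrite('pics/w2c.png',cv2.resize(d['pixels'][200:360,120:480],None,fx=2.2,fy=2.2,interpolation=cv2.INTER_CUBIC))
def at(uv,z):
    p,v=ray(d,uv); return p+v*(z-p[2])/v[2]
Bx=np.array([.679,.0207])
def inb(P):
    c,s=np.cos(YAW),np.sin(YAW); r=P[:2]-Bx; return np.array([c*r[0]+s*r[1],-s*r[0]+c*r[1]])
for n,uv,z in [('rock edge',(304,268),.065),('key',(426,320),.06),('mush',(190,317),.058),('corner',(127.5,234),.04)]:
    P=at(uv,z);print(n,P.round(4),'box',inb(P).round(4))
E
```

```text
rock edge [ 0.6322 -0.0155  0.065 ] box [-0.051 -0.03 ]
key [0.6546 0.0497 0.06  ] box [-0.0205  0.0318]
mush [ 0.6692 -0.0707  0.058 ] box [-0.0212 -0.0894]
corner [ 0.6346 -0.1101  0.04  ] box [-0.0606 -0.1242]
```

View pics/w2c.png

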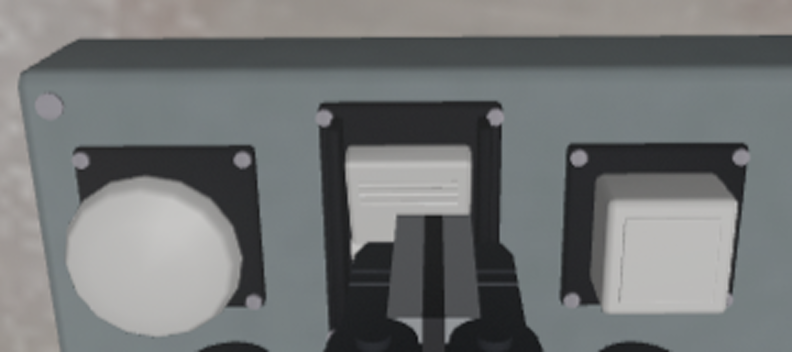

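The wrist view shows the rocker's near edge centred at crop (408,150), with the fingers about 5 mm to its left. The fit agrees within 2 mm. I'll shift sideways and press down gradually while watching the force.

```bash
python3 -m creep '[[-0.2,0,-0.55,0,0,0,255],[-0.2,0.8,-0.55,0,0,0,255],[-0.2,1.6,-0.55,0,0,0,255],[-0.2,2.2,-0.55,0,0,0,255],[-0.2,2.8,-0.55,0,0,0,255]]';python3 -m creep '[[0,0.4,0,0,0,0,255],[0,0.8,0,0,0,0,255],[0,0.8,0,0,0,0,255]]'; python3 look.py a2 .639 -.0135 .127
```

```text
t: 3.8
ee_pos: [0.637, -0.0148, 0.1346]
orientation: [-0.706, -0.043, 0.044, 0.706]
force: [-2.1, -0.6, 3.8]
width: -0.001
t: 4.05
ee_pos: [0.6377, -0.0148, 0.1272]
orientation: [-0.706, -0.043, 0.044, 0.706]
force: [0.6, -0.1, 0.6]
width: -0.0
turn 0 [ 2.000e-02  8.983e+01 -3.000e-02] turn 1 [-0.   -0.17 -0.04] turn 2 [-3.000e-02 -9.017e+01 -2.000e-02] turn 3 [ 5.0000e-02  1.7983e+02 -1.0000e-02] 
tool x,y,z axes in world [[0.992, 0.123, -0.001], [-0.001, -0.0, -1.0], [-0.123, 0.992, 0.0]]
ee [ 0.6377 -0.0148  0.1272] shift cm [0.14 0.02 0.11] t 4.05 F [ 0.6 -0.1  0.6]
tip [ 0.6377 -0.0148  0.0542]
wrist 315.7 314.2
top 378.7 236.2
scene 378.7 261.8
```

View pics/a2.png

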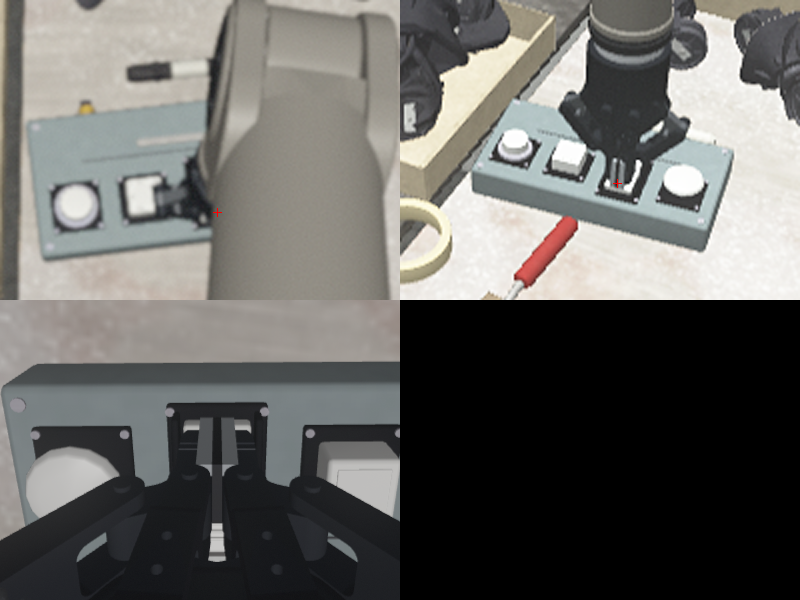

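```bash
python3 -m creep '[[0,0.15,0,0,0,0,255],[0,0.3,0,0,0,0,255],[0,0.3,0,0,0,0,255]]'
```

```text
t: 4.45
ee_pos: [0.6385, -0.0147, 0.1267]
orientation: [-0.706, -0.044, 0.043, 0.706]
force: [-2.2, 0.4, 6.9]
width: -0.001
```

```bash
python3 -m creep '[[0,0.2,0,0,0,0,255],[0,0.2,0,0,0,0,255]]'; python3 -m creep '[[0,-1,0,0,0,0,255],[0,-3,0,0,0,0,255],[0,-5,0,0,0,0,255],[0,-5,4,0,0,0,255],[1.3,-5,6.2,0,0,0,255]]'; python3 -m creep '[[0,0,0,0,0,0,255],[0,0,0,0,0,0,255]]';  python3 look.py a3 .654 .0485 .125
```

```text
t: 4.62
ee_pos: [0.6385, -0.0148, 0.1265]
orientation: [-0.706, -0.044, 0.043, 0.706]
force: [-5.1, 0.9, 15.4]
width: -0.002
t: 5.03
ee_pos: [0.6426, 0.0491, 0.1751]
orientation: [-0.705, -0.043, 0.042, 0.707]
force: [0.5, 1.9, -1.0]
width: -0.001
t: 5.2
ee_pos: [0.6434, 0.0518, 0.1728]
orientation: [-0.705, -0.046, 0.045, 0.706]
force: [0.4, -0.8, -0.0]
width: -0.001
turn 0 [-1.100e-01  9.013e+01 -4.000e-02] turn 1 [-0.1   0.13  0.04] turn 2 [-4.000e-02 -8.987e+01  1.100e-01] turn 3 [ 7.0000e-02 -1.7987e+02  1.6000e-01] 
tool x,y,z axes in world [[0.992, 0.128, 0.001], [0.001, 0.002, -1.0], [-0.128, 0.992, 0.002]]
ee [0.6434 0.0518 0.1728] shift cm [ 1.    4.78 -0.48] t 5.2 F [ 0.4 -0.8 -0. ]
tip [0.6434 0.052  0.0998]
wrist 315.6 314.3
top 341.4 227.3
scene 350.4 232.8
```

View pics/a3.png

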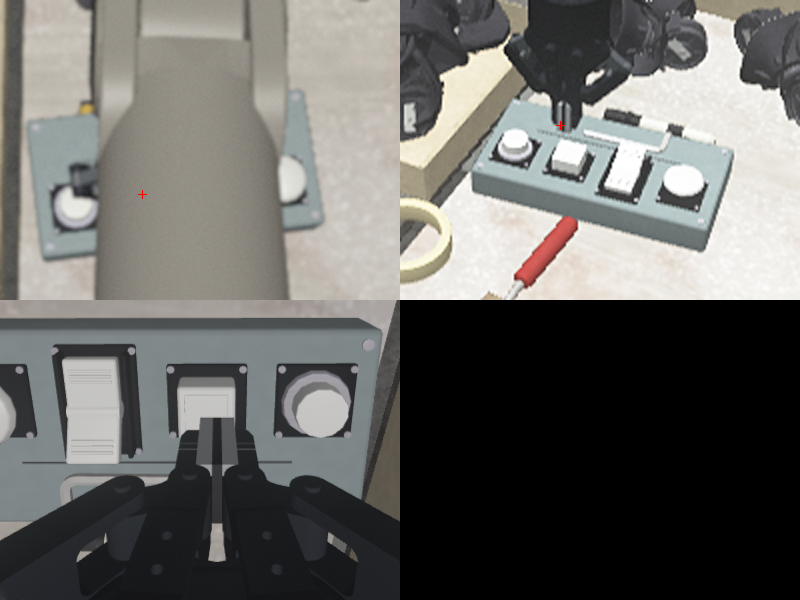

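The scene view shows the rocker tipped over, its near face level. In the wrist crop the square key is centred at about (206,402).

```bash
python3 - <<'E'
from h import *
from workcell import vision
import cv2
d=vision.snapshot('wrist')
cv2.imwrite('pics/w3c.png',cv2.resize(d['pixels'][200:400,100:500],None,fx=2,fy=2,interpolation=cv2.INTER_CUBIC))
def at(uv,z):
    p,v=ray(d,uv); return p+v*(z-p[2])/v[2]
print('key near edge',at((306,258),.06),'->centre add .015')
print('round',at((422,290),.06))
print('pix of est key', proj(d,[.654,.0485,.06]),proj(d,[.6465,.107,.06]))
E
```

```text
key near edge [0.63327611 0.04007027 0.06      ] ->centre add .015
round [0.64328032 0.10137065 0.06      ]
pix of est key [[317.58416762 297.25388102]] [[431.42219438 296.89294857]]
```

View pics/w3c.png

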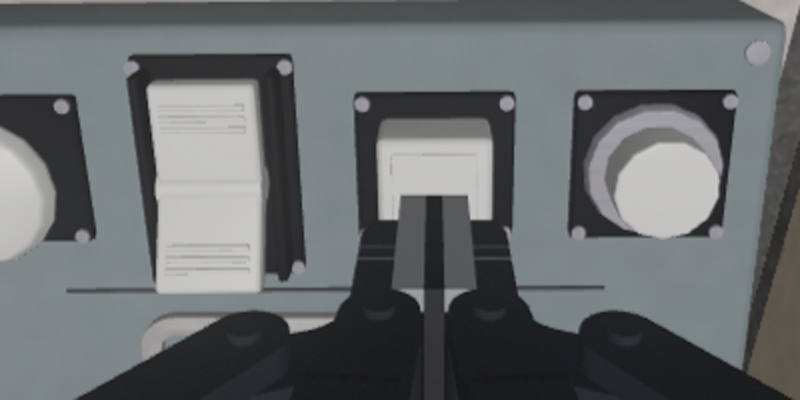

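The key face centre is at full-image (317.5,297), matching the estimate of (317.6,297). The round top is at (433,295) against an estimate of (431,297). Now I press the key.

```bash
python3 -m creep '[[1,0,-0.4,0,0,0,255],[1,1,-0.4,0,0,0,255],[1,2,-0.4,0,0,0,255],[1,3,-0.4,0,0,0,255],[1,3.6,-0.4,0,0,0,255]]';python3 -m creep '[[0,0.4,0,0,0,0,255],[0,0.8,0,0,0,0,255],[0,1.2,0,0,0,0,255],[0,1.4,0,0,0,0,255],[0,1.4,0,0,0,0,255]]'
```

```text
t: 5.82
ee_pos: [0.6519, 0.0452, 0.1342]
orientation: [-0.706, -0.042, 0.045, 0.706]
force: [-0.6, -0.2, -0.1]
width: -0.002
t: 6.23
ee_pos: [0.6533, 0.0455, 0.1247]
orientation: [-0.706, -0.044, 0.044, 0.706]
force: [-4.8, 1.2, 8.9]
width: -0.002
```

```bash
python3 -m creep '[[0,0.2,0,0,0,0,255],[0,0.2,0,0,0,0,255],[0,0.2,0,0,0,0,255]]'; python3 -m creep '[[0,-1,0,0,0,0,255],[0,-3,0,0,0,0,255],[0,-5,0,0,0,0,255],[0,-5,4,0,0,0,255],[0,-5,6.1,0,0,0,255]]'; python3 -m creep '[[0,0,0,0,0,0,255],[0,0,0,0,0,0,255]]';  python3 look.py a4 .6455 .108 .125;  python3 - <<'E'
from h import *
from workcell import vision
import cv2
d=vision.snapshot('wrist')
cv2.imwrite('pics/w4c.png',cv2.resize(d['pixels'][200:400,100:500],None,fx=2,fy=2,interpolation=cv2.INTER_CUBIC))
print('pix of est key, round', proj(d,[.654,.0485,.052]),proj(d,[.6455,.108,.06]))
E
```

```text
t: 6.48
ee_pos: [0.6533, 0.0454, 0.1246]
orientation: [-0.706, -0.044, 0.044, 0.706]
force: [-8.1, -0.9, 16.1]
width: -0.004
t: 6.9
ee_pos: [0.6477, 0.1082, 0.1734]
orientation: [-0.705, -0.045, 0.041, 0.707]
force: [0.1, 2.7, -0.7]
width: -0.002
t: 7.07
ee_pos: [0.646, 0.1095, 0.171]
orientation: [-0.705, -0.046, 0.045, 0.706]
force: [0.1, 0.4, -0.3]
width: -0.001
turn 0 [-1.400e-01  9.012e+01 -2.000e-02] turn 1 [-0.1   0.12  0.07] turn 2 [-2.000e-02 -8.988e+01  1.400e-01] turn 3 [ 1.1000e-01 -1.7988e+02  1.6000e-01] 
tool x,y,z axes in world [[0.992, 0.128, 0.001], [0.001, 0.002, -1.0], [-0.128, 0.992, 0.002]]
ee [0.646  0.1095 0.171 ] shift cm [-0.08  4.6  -0.15] t 7.0667 F [ 0.1  0.4 -0.3]
tip [0.6461 0.1096 0.098 ]
wrist 315.6 314.3
top 306.2 225.6
scene 325.7 224.2
pix of est key, round [[209.60746579 273.8989646 ]] [[324.07700389 277.8493204 ]]
```

View pics/a4.png

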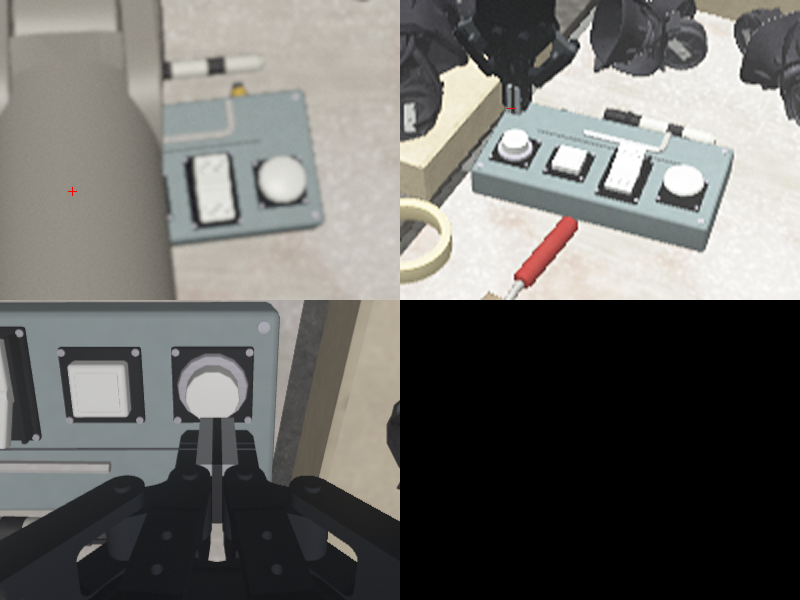

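View pics/w4c.png

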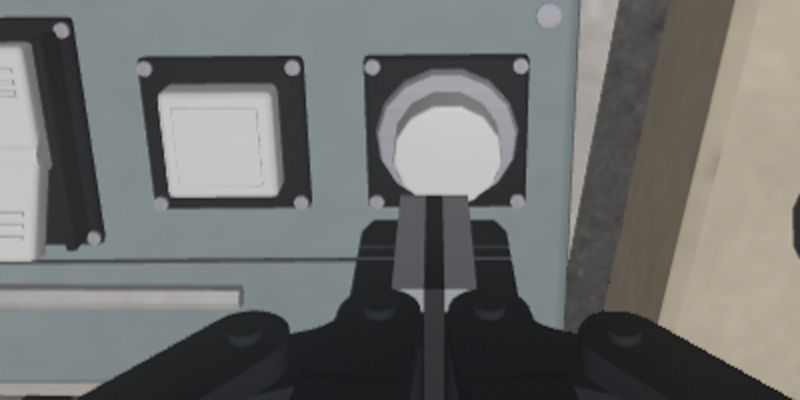

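The key is down, flat on its plate. The round top's centre is at full-image (323.5,278), matching the estimate. Now I press it.

```bash
python3 -m creep '[[0,0,-0.1,0,0,0,255],[0,1,-0.1,0,0,0,255],[0,2,-0.1,0,0,0,255],[0,3,-0.1,0,0,0,255],[0,3.6,-0.1,0,0,0,255]]';python3 -m creep '[[0,0.4,0,0,0,0,255],[0,0.8,0,0,0,0,255],[0,1.2,0,0,0,0,255],[0,1.4,0,0,0,0,255],[0,1.4,0,0,0,0,255]]'; python3 -m creep '[[0,0.15,0,0,0,0,255],[0,0.15,0,0,0,0,255],[0,0.15,0,0,0,0,255]]'
```

```text
t: 7.68
ee_pos: [0.6449, 0.1048, 0.1322]
orientation: [0.706, 0.042, -0.045, -0.706]
force: [-0.5, -0.1, 1.4]
width: -0.001
t: 8.1
ee_pos: [0.6458, 0.1049, 0.1246]
orientation: [-0.706, -0.043, 0.044, 0.706]
force: [-8.0, -0.6, 18.4]
width: -0.001
t: 8.35
ee_pos: [0.6458, 0.1049, 0.1246]
orientation: [-0.705, -0.044, 0.044, 0.706]
force: [-9.8, -2.0, 22.4]
width: -0.003
```

Same stop height (tip 0.052) and 22 N. I retreat and check.

```bash
python3 -m creep '[[0,-1,0,0,0,0,255],[0,-3.5,0,0,0,0,255],[0,-7,0,0,0,0,255],[0,-11,0,0,0,0,255],[-2,-14,0,0,0,0,255]]'; python3 -m creep '[[-4,0,3.4,0,0,0,255],[-8,0,6.8,0,0,0,255],[-11,0,10,0,0,0,255],[-14,0,13,0,0,0,255],[-14,0,13,0,0,0,255]]'; python3 -m creep '[[0,0,0,0,0,0,255],[0,0,0,0,0,0,255],[0,0,0,0,0,0,255]]';  python3 - <<'E'
from h import *
from workcell import vision
import cv2
s=get_state();print(s['t'],s['force'],np.abs(s['dq']).max())
a=[]
for c,x,y in (('top',270,130),('scene',270,170)):
    d=vision.snapshot(c); cv2.imwrite(f'pics/{c}9.png',d['pixels']); a.append(cv2.resize(d['pixels'][y:y+150,x:x+200],(400,300),interpolation=cv2.INTER_CUBIC))
    o=cv2.imread(f'pics/{c}0.png'); a.append(cv2.resize(o[y:y+150,x:x+200],(400,300),interpolation=cv2.INTER_CUBIC))
cv2.imwrite('pics/end.png',np.vstack([np.hstack(a[:2]),np.hstack(a[2:])]))
E
```

```text
t: 8.77
ee_pos: [0.6295, 0.1031, 0.2621]
orientation: [0.706, 0.046, -0.041, -0.706]
force: [0.9, 0.5, 1.2]
width: 0.002
t: 9.18
ee_pos: [0.4676, 0.2184, 0.2595]
orientation: [-0.704, -0.045, 0.046, 0.707]
force: [-0.6, 1.5, -0.6]
width: 0.0
t: 9.43
ee_pos: [0.4723, 0.2138, 0.2597]
orientation: [0.706, 0.044, -0.043, -0.706]
force: [0.8, -0.6, -0.1]
width: 0.002
9.4333 [ 0.84167287 -0.58430687 -0.09577174] 0.023137422641180613
```

View pics/end.png

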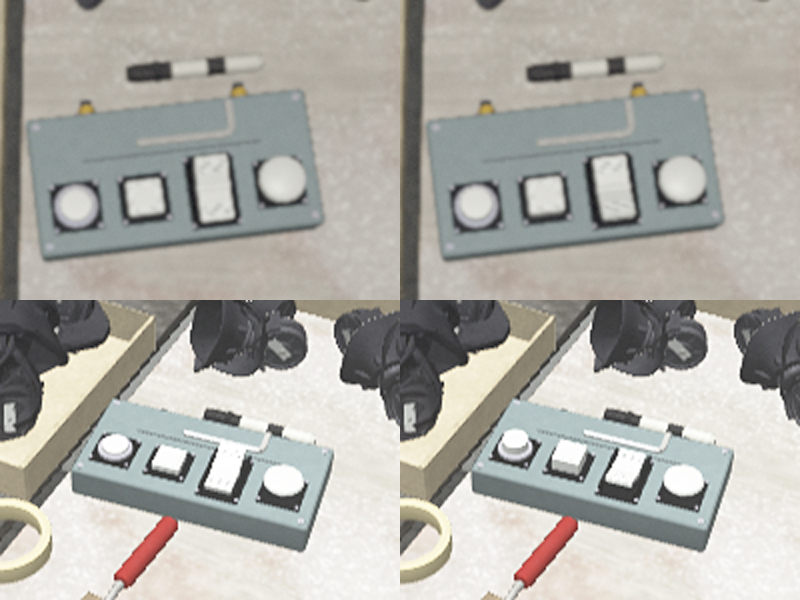

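View pics/scene9.png

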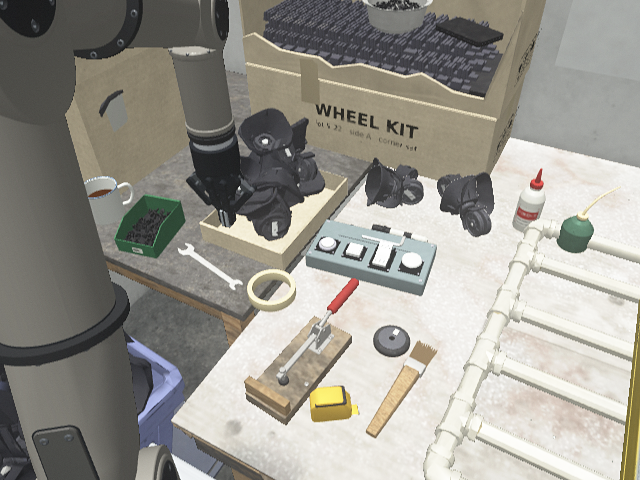

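The before/after pictures show the rocker tipped, the key and round button down and the mushroom unchanged. The hex key, marker, wheel and spanner have not moved, and the gripper hangs free.

```bash
python3 -c "
from workcell import manip; print(manip.job_done())"
```

```text
the job is handed in; nothing more can be done
None
```

I pressed the rocker, then the square key, then the round button with the closed fingertips, backed the arm clear and handed the job in at about 9.5 s. The hand-in gives no verdict, so the result rests on the checks below.

- **Presses:** each one ended on a hard stop. The fingertips stopped at about 53.5 mm for the rocker and 51.6 mm for the key and round button. The force was 15 to 22 N with no further travel.
- **Last pictures:** the before and after views show the rocker's near face level and the key and round button down. The mushroom button is still out, and the hex key, marker, wheel and spanner have not visibly moved.
- **Arm at hand-in:** it hung free, reading about 1 N, which is sensor noise.
- **Disagreements:** the first height estimates from two views were off by 5 mm for the joint fit, and by up to 21 mm using one view alone. I took heights from the text and confirmed them by contact. The horizontal positions held to about 3 mm against the closer wrist pictures. In the top camera's first picture, the network's best match for the square key was the mushroom button, so I set that match aside after looking at the picture.

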